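Clear the tongs off the balance dish, then load the middle brass mass

TASK

The tongs have been left lying across the grey enamel dish on the balance. Move them out of the way first, laying them down lengthwise in the middle of the cork mat and letting go; then stand the middle-sized of the three brass cylinder masses upright in the middle of the dish, setting it down gently. Leave the other two masses and the plumb bob where they are.

Things in the scene. Friction and masses are not known exactly. Their poses are not given: they have to be found in the camera images.
- tongs_center (a point): Centre (half-way up) of the tongs: loose, rigid, 218 mm long, 24 mm wide and 14 mm thick at the walnut handle, two 8 mm steel jaws; 0.14 kg. This point is at mid-length near the balance point, within the handle, 7 mm above the flat underside; grip here across the 24 mm. x runs from handle to jaws, y across, z up. They start flat across the dish rim, overhanging both sides, at varying angles.
- dish_floor (a point): Centre of the inner floor of the round grey enamel dish, 50 mm above the bench. The dish is fixed on the pan of the white electronic balance; its inner floor is 126 mm across, the mouth 152 mm across outside, walls 3 mm thick, rim 28 mm above the inner floor (78 mm above the bench). z is up.
- balance: The white electronic balance with its dish, fixed to the bench: a box 200 mm (x) by 180 mm (y), top 38 mm above the bench, dish in the centre. The origin is the centre of its underside, on the bench, below the dish's centre; its display faces its -x side.
- mat_center (a point): Centre of the top face of the fixed cork mat, 280 mm (x, lengthwise) by 130 mm (y), 5 mm thick, lying on the bench; z is up.
- mass_middle_center (a point): Centre (half-way up) of the middle-sized brass cylinder mass, loose, standing upright on the bench: 36 mm diameter, 54 mm high, about 0.46 kg; z is its upright axis.
- mass_small_center (a point): Centre (half-way up) of the smallest brass cylinder mass, a loose bystander standing on the bench: 24 mm diameter, 34 mm high.
- mass_large_center (a point): Centre (half-way up) of the largest brass cylinder mass, a loose bystander standing on the bench: 48 mm diameter, 70 mm high.
- plumb_bob: Nickel-plated plumb bob, 35 mm across, fixed point down in a loose wooden block 70 by 70 by 30 mm, 97 mm high in all; a bystander. The origin is the centre of the block's underside, on the bench.
- tongs: The tongs as a whole; the origin is the centre of the flat underside, axes as for the tongs' centre point.
- mass_middle: The middle-sized brass mass as a whole; the origin is the centre of its underside, z is its upright axis.
There are look-alikes about, which are no part of the job. What is shaped like the tongs but orange or turquoise is not meant.

How it is judged:
By the outcome, as a careful person would: the job done as asked, in the order asked, and still so for the second after the job is handed in, with the robot touching nothing.
It also fails if it takes over 61 s, if anything falls off the work surface, if the arm or the gripper's body presses on something with over 40 N, if the wrist force passes 120 N, or if a joint passes its speed limit or range.

ROBOT

A 6-joint arm with a two-finger parallel gripper is mounted at the origin on the work surface. World frame = base frame: x ahead of the robot, y to its left, z up, the work surface at z = 0. Lengths are in m, angles in rad, forces in N, time in s.
With the tool pointing down it reaches from about 0.35 to 0.8 m from the base axis. Payload 7.3 kg.
Tool frame: the origin (TCP) lies where the fingers leave the gripper's body, on its centre line; the fingertips stand 73 mm ahead of it and the grasp point (between the pads) lies 54 mm ahead of it; y points along the fingers, x is the direction in which the jaws open and shut, and the axes are right-handed (so a half turn about y gives the same grasp; the last joint's range is limited). The gripper opens to 85 mm and grips with 20 to 120 N. Pads are 22 mm wide; open, the fingers measure 114 mm over their backs; the gripper's body (76 mm by 85 mm) begins 54 mm behind the grasp point. The pads swing forward as they close: fully open they stand 13 mm farther back than shut.
Start: joints at [1.011, 0.342, 1.524, -0, 1.275, -0.146], TCP at [0.211, 0.481, 0.304] pointing down, gripper open.
Joint ranges: [-2.53, 2.53], [-0.77, 2.02], [0.04, 2.7], [-1, 4.14], [0.28, 2.66], [-3.11, 3.11]. Speed limits (rad/s): [2.57, 2.57, 3.14, 3.14, 3.14, 3.14].

INTERFACE

Orientations are given as a unit quaternion [x, y, z, w].
In Python, from plant import state, snapshot, hand_in gives the robot as it stands.
- The arm moves only by the tool servo_tool, never from a script. Its argument "targets" is a list of rows, each a list of 7 numbers: the turn, a rotation vector about the tool's x, y, z in rad, then the shift along the tool's x, y, z in mm, then the finger opening in mm, from 0 to 85.4. A call has 1 to 20 rows; each row is the pose to reach, as a shift and turn from the pose measured when the call began, along the tool's axes at that moment; what a row does not reach only later rows make up. A row lasts 1/10 s, in which the tool goes at most 50 mm and 8.59 degrees, less where a joint would pass 70% of its speed; a pose out of reach is approached as far as the arm can. A call with a gripper value outside its range is refused whole. The fingers move at their own pace and stop on an object; the grip force is fixed at half the most. Time passes only in rows, so rows that repeat a pose let the fingers close. It gives the time, the measured TCP pose, the force and the opening at its end, in the units of the state.
- state(): the state, without advancing time (a new reading comes with each control period).
- snapshot(name): name is "side" or "top" or "wrist"; returns a dict with "image" (480x640x3 uint8, blue, green, red), "fx", "fy", "cx", "cy" (pixels), "R" (3x3) and "t" (3): a world point X has camera coordinates R X + t. Camera axes: x right, y down, z forward; pixel columns grow to the right and rows downward; lengths in m; the calibration is good to about 2 mm. A picture is of the moment at which its call begins. There is no depth.
- hand_in(): hands the job in, once; it reports no verdict.
The state is a dict: "clock": time; "q": joint angles; "dq": joint speeds; "joint_torque": joint torques, N m; "ee_pos": TCP position; "tool_rot": TCP orientation; "wrist_force": force on the tool from outside, world axes, zero at the start; "ft_torque": the same for the moment, N m; "gripper_width": finger opening in m.
Only numpy, scipy, OpenCV 4.12 (cv2) and the standard library are available. Lean on these libraries where they do the work, as an engineer would, in place of code of your own. Each camera call takes 0.05 s, during which the arm holds its last target. There are 200 camera calls.

## Working session

There is one attempt and no reset: what is moved stays moved. The work goes in short steps, Python scripts to look and compute and a tool call to move; the robot and the scene stay as the last step left them, time stands still between calls to the robot, and variables do not carry over. Pictures are saved under pics/ and viewed, about 8 in all and at most 12, crops included, and the job is handed in when it is done.

Besides the shell and the picture viewer there is one more tool, called after "Emit:" as name(argument=value, ...) on one line, values as JSON. servo_tool: Moves the arm, as the interface text tells. Its arguments: {"type":"object","properties":{"targets":{"type":"array"}},"required":["targets"]}

```bash
mkdir -p pics
python3 - <<'E'
from plant import state, snapshot
import cv2,pickle
s=state();print(s)
d={}
for n in ("side","top"):
    d[n]=snapshot(n);cv2.imwrite(f"pics/{n}0.png",d[n]["image"]);print(n,d[n]["fx"],d[n]["cx"],d[n]["cy"],d[n]["R"],d[n]["t"])
pickle.dump(d,open("s0.pkl","wb"))
E
```

```text
{'clock': 0.0, 'q': array([ 1.01097919e+00,  3.42742352e-01,  1.52502497e+00, -6.12467352e-06,
        1.27541909e+00, -1.46008789e-01]), 'dq': array([ 0.00013724,  0.00083273,  0.00102914,  0.00100159,  0.00209571,
       -0.00168235]), 'joint_torque': array([-2.56546155e-04, -4.33688879e+01, -2.46010190e+01, -1.05115880e-04,
        7.90761842e-03,  3.75641866e-05]), 'ee_pos': array([0.21092823, 0.48044083, 0.30321292]), 'tool_rot': array([ 0.59228885,  0.38610993, -0.38713138, -0.59181275]), 'wrist_force': array([-0.32961529, -0.73445054, -0.59464699]), 'ft_torque': array([ 0.00718186, -0.04008396, -0.00544299]), 'gripper_width': 0.08522506622391766}
side 540.459969230507 320.6976679933514 236.10181624753383 [[ 0.99006974 -0.13902798 -0.02081173]
 [-0.10222153 -0.61037379 -0.78549003]
 [ 0.09650216  0.77981732 -0.61852428]] [-0.56618299  0.07083213  1.42345016]
top 520.3715464782401 319.293907674605 238.69110410963478 [[ 0.10461784 -0.99450264  0.00442696]
 [-0.96886852 -0.10292355 -0.22516777]
 [ 0.22438558  0.01926742 -0.97430995]] [-0.12848303  0.54317165  1.11625649]
```

View pics/top0.png

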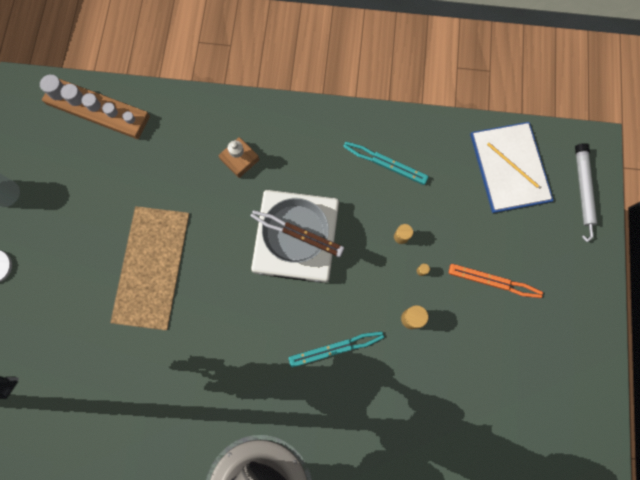

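View pics/side0.png

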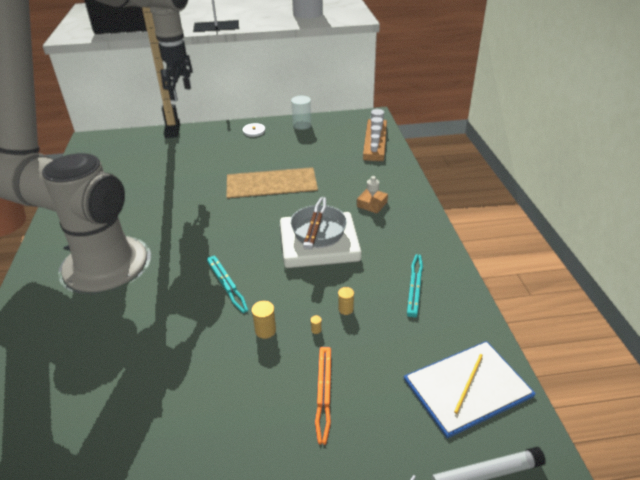

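```bash
cat > h.py <<'E'
import numpy as np,cv2
def ray(c,uv,z):
    d=c["R"].T@np.array([(uv[0]-c["cx"])/c["fx"],(uv[1]-c["cy"])/c["fy"],1.]);o=-c["R"].T@c["t"]
    return o+d*(z-o[2])/d[2]
def proj(c,X):
    p=c["R"]@np.asarray(X,float)+c["t"];return np.array([c["fx"]*p[0]/p[2]+c["cx"],c["fy"]*p[1]/p[2]+c["cy"]])
def blobs(c,lo,hi,box,amin=20):
    x0,y0,x1,y1=box;m=cv2.inRange(cv2.cvtColor(c["image"],cv2.COLOR_BGR2HSV),lo,hi);k=np.zeros_like(m);k[y0:y1,x0:x1]=m[y0:y1,x0:x1]
    n,l,s,ce=cv2.connectedComponentsWithStats(k)
    return [(ce[i],s[i,4],s[i,:4],l==i) for i in range(1,n) if s[i,4]>=amin]
E
python3 - <<'E'
import pickle;from h import *
d=pickle.load(open("s0.pkl","rb"))
for n,box in (("top",(380,215,440,335)),("side",(240,280,365,345))):
    for ce,a,b,_ in blobs(d[n],(12,110,70),(30,255,255),box):
        print(n,"brass",ce,a,b,[ray(d[n],ce,z).round(4)[:2] for z in (.017,.027,.035)])
for n,box in (("top",(100,195,200,340)),("side",(215,160,330,205))):
    bl=max(blobs(d[n],(8,60,60),(28,255,255),box),key=lambda t:t[1])
    ce,a,b,m=bl;pts=cv2.findNonZero(m.astype(np.uint8)).reshape(-1,2)
    W=np.array([ray(d[n],p,.005)[:2] for p in pts]);r=cv2.minAreaRect((W*1000).astype(np.float32));print(n,"mat",r,W.mean(0))
for n,box in (("top",(245,180,345,290)),("side",(270,190,370,275))):
    c=d[n]
    for ce,a,b,m in blobs(c,(0,90,20),(18,255,160),box,15):
        pts=cv2.findNonZero(m.astype(np.uint8)).reshape(-1,2);W=np.array([ray(c,p,.085)[:2] for p in pts]);r=cv2.minAreaRect((W*1000).astype(np.float32));print(n,"brown",ce,a,r)
    hs=[m for ce,a,b,m in blobs(c,(0,0,185),(179,40,255),box,300)]
    for m in hs:
        hull=cv2.convexHull(cv2.findNonZero(m.astype(np.uint8)));W=np.array([ray(c,p,.038)[:2] for p in hull.reshape(-1,2)]);print(n,"white",cv2.minAreaRect((W*1000).astype(np.float32)))
t=cv2.resize(d["top"]["image"][180:290,240:360],None,fx=5,fy=5,interpolation=cv2.INTER_CUBIC);cv2.imwrite("pics/crop.png",t)
E
```

```text
top brass [403.18007663 233.38314176] 261 [394 224  19  19] [array([ 0.5978, -0.2654]), array([ 0.5952, -0.264 ]), array([ 0.5931, -0.2628])]
top brass [423.0733945 269.2293578] 109 [417 264  13  11] [array([ 0.5171, -0.3173]), array([ 0.5152, -0.3154]), array([ 0.5137, -0.3139])]
top brass [414.62076271 317.02966102] 472 [402 306  26  23] [array([ 0.405 , -0.3047]), array([ 0.404, -0.303]), array([ 0.4032, -0.3016])]
side brass [345.59497207 299.94134078] 358 [338 287  16  28] [array([ 0.5961, -0.2522]), array([ 0.5943, -0.262 ]), array([ 0.5928, -0.2699])]
side brass [264.53191489 322.22243714] 517 [252 301  23  37] [array([ 0.4027, -0.2927]), array([ 0.403 , -0.3021]), array([ 0.4032, -0.3096])]
side brass [315.7615894  323.94039735] 151 [311 316  10  18] [array([ 0.5166, -0.3162]), array([ 0.5156, -0.3253]), array([ 0.5149, -0.3326])]
top mat ((459.1430358886719, 317.5984802246094), (134.14242553710938, 282.3768310546875), 88.97550964355469) [0.45546261 0.31763773]
side mat ((457.56341552734375, 314.308349609375), (141.67445373535156, 282.24517822265625), 88.96000671386719) [0.45
[... 364 characters left out ...]
28125, 194.71873474121094), 88.50260925292969)
side brown [363.23232323 204.50505051] 99 ((693.3316650390625, 30.94190216064453), (50.86915588378906, 32.812889099121094), 77.99382019042969)
side brown [310.72580645 226.01612903] 62 ((541.4365844726562, -41.8653678894043), (116.65125274658203, 7.600560665130615), 72.08712768554688)
side brown [315.55208333 227.91666667] 96 ((554.1471557617188, -47.7288932800293), (123.00465393066406, 10.25142765045166), 71.635498046875)
side white ((648.4277954101562, -21.208847045898438), (181.54666137695312, 32.61370849609375), 87.07182312011719)
side white ((485.2633361816406, -24.30706787109375), (79.35258483886719, 196.4408721923828), 16.113080978393555)
```

View pics/crop.png

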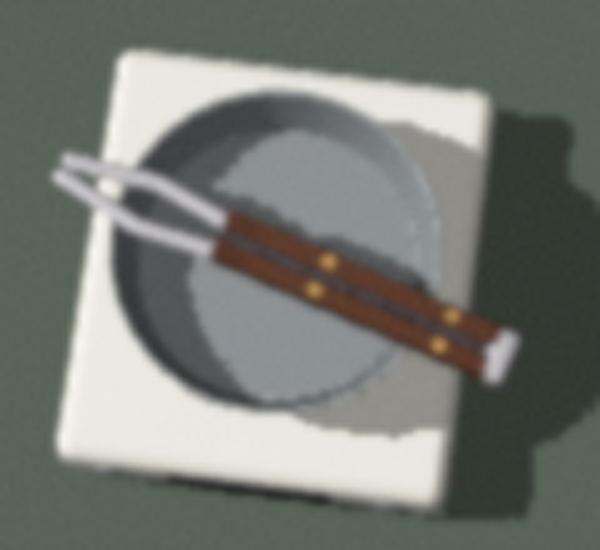

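Top view: tongs lie across the dish, with the jaw tips at about px (251,213) and the handle end at (341,251). The dish rim centre is at about (295,229), the mat at (151,268) and the middle mass at (403,233). The side view agrees.

```bash
cat >> h.py <<'E'
from plant import state
from scipy.spatial.transform import Rotation as Ro
def go(p,yaw):
    "delta in tool axes to put TCP at p with tool y down, tool x axis at yaw (deg)"
    s=state();R=Ro.from_quat(s["tool_rot"]);y=np.radians(yaw)
    x=np.array([np.cos(y),np.sin(y),0]);d=np.array([0,0,-1.]);T=Ro.from_matrix(np.c_[x,d,np.cross(x,d)])
    X=R.as_matrix()[:,0];print("clk %.2f q"%s["clock"],s["q"].round(3),"pos",s["ee_pos"].round(4),"xyaw %.2f"%np.degrees(np.arctan2(X[1],X[0])),"F",s["wrist_force"].round(1),"w %.4f"%s["gripper_width"])
    print("turn",(R.inv()*T).as_rotvec().round(4),"shift",(R.inv().apply(np.array(p)-s["ee_pos"])*1000).round(1))
E
python3 - <<'E'
import pickle;from h import *
d=pickle.load(open("s0.pkl","rb"));c=d["top"]
j=ray(c,(251.4,212.8),.085);h=ray(c,(340.8,251.0),.085);print("tongs",j,h,np.linalg.norm(j-h)*1000,"mid",(j+h)/2,"yaw",np.degrees(np.arctan2(*(j-h)[1::-1])))
print("dish",ray(c,(294.8,229.4),.078))
# extents of dish rim via world transform
for uv in ((262,229.5),(327.8,229.5),(294.8,197.6),(294.8,261.2)):print(ray(c,uv,.078)[:2].round(4))
p=(j+h)/2
go([p[0],p[1],.24],-18.5);go([p[0],p[1],.24],161.5)
E
```

```text
tongs [0.59164098 0.08663943 0.085     ] [ 0.52569918 -0.12126473  0.085     ] 218.1111230730576 mid [ 0.55867008 -0.01731265  0.085     ] yaw 72.4023251087689
dish [ 0.56550199 -0.01412879  0.078     ]
[0.5575 0.0589]
[ 0.5731 -0.0877]
[ 0.6396 -0.0055]
[ 0.4935 -0.0225]
clk 0.10 q [ 1.011  0.343  1.525  0.     1.275 -0.146] pos [0.2109 0.4805 0.3033] xyaw 66.29 F [-0.5 -0.7 -0.2] w 0.0858
turn [ 8.0000e-04  1.4799e+00 -1.2000e-03] shift [-315.9   63.6 -518.6]
clk 0.10 q [ 1.011  0.343  1.525  0.     1.275 -0.146] pos [0.2109 0.4805 0.3033] xyaw 66.29 F [-0.5 -0.7 -0.2] w 0.0858
turn [-1.3000e-03 -1.6617e+00 -9.0000e-04] shift [-315.9   63.6 -518.6]
```

Emit:
servo_tool(targets=[[0,0.15,0,-32,6,-52,50],[0,0.3,0,-64,12,-104,50],[0,0.42,0,-92,18,-150,50],[0,0.54,0,-118,24,-194,50],[0,0.66,0,-144,29,-238,50],[0,0.78,0,-170,34,-282,50],[0,0.9,0,-196,40,-324,50],[0,1.02,0,-222,45,-366,50],[0,1.14,0,-248,50,-408,50],[0,1.26,0,-274,55,-450,50],[0,1.36,0,-296,60,-486,50],[0,1.43,0,-310,63,-508,50],[0,1.468,0,-316,64,-519,50],[0,1.468,0,-316,64,-519,50],[0,1.468,0,-316,64,-519,50],[0,1.468,0,-316,64,-519,50],[0,1.468,0,-316,64,-519,50]])

```text
clock: 1.8
ee_pos: [0.5585, -0.0161, 0.2401]
tool_rot: [0.699, -0.109, 0.109, -0.698]
wrist_force: [0.0, 0.2, -0.3]
gripper_width: 0.0502
```

Run:
```python
from h import *
from plant import snapshot
go([.5587,-.0173,.149],-17.8)
c=snapshot("wrist");cv2.imwrite("pics/w1.png",c["image"])
print(proj(c,[.5587,-.0173,.092]),proj(c,[.5655,-.0141,.05]))
```

```text
clk 1.80 q [-1.660e-01  4.600e-01  1.525e+00 -1.000e-03  1.157e+00  1.430e-01] pos [ 0.5585 -0.0161  0.2401] xyaw -17.68 F [ 0.   0.2 -0.3] w 0.0502
turn [ 0.0012  0.0022 -0.0001] shift [ 0.6 91.1 -0.9]
[324.59132417 254.29162888] [331.66547056 229.78419829]
```

View pics/w1.png

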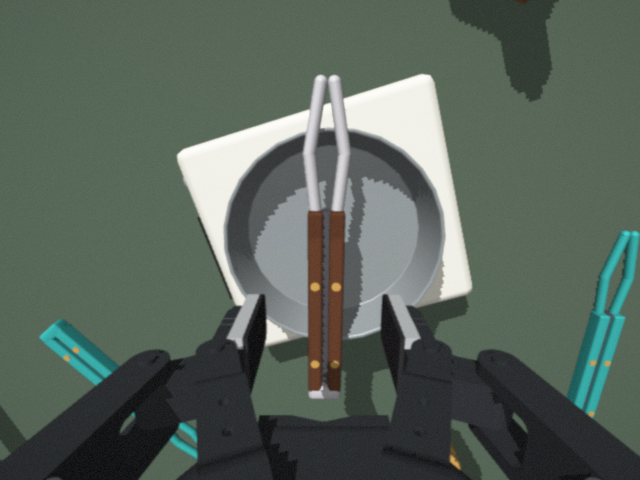

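The wrist view shows the tongs' axis vertical at column ~326, midway between the fingers. It matches the measured centre (325,254), so I'll descend and grip.

Emit:
servo_tool(targets=[[0,0,0,0.5,25,-1,50],[0,0,0,0.5,50,-1,50],[0,0,0,0.5,70,-1,50],[0,0,0,0.5,82,-1,50],[0,0,0,0.5,91,-1,50],[0,0,0,0.5,91,-1,50],[0,0,0,0.5,91,-1,50],[0,0,0,0.5,91,-1,10],[0,0,0,0.5,91,-1,10],[0,0,0,0.5,91,-1,10],[0,0,0,0.5,91,-1,10],[0,0,0,0.5,91,-1,10],[0,0,0,0.5,91,-1,10],[0,0,0,0.5,91,-1,10]])

```text
clock: 3.25
ee_pos: [0.5591, -0.0176, 0.1502]
tool_rot: [0.699, -0.108, 0.109, -0.698]
wrist_force: [-1.1, 0.2, 5.5]
gripper_width: 0.0227
```

Emit:
servo_tool(targets=[[0,0,0,0,-5,0,10],[0,0,0,0,-15,0,10],[0,0,0,0,-35,0,10],[0,0,0,0,-60,0,10],[0,0,0,0,-80,0,10],[0,0,0,0,-90,0,10],[0,0,0,0,-90,0,10],[0,0,0,0,-90,0,10]])

```text
clock: 4.05
ee_pos: [0.5586, -0.0174, 0.2395]
tool_rot: [0.699, -0.109, 0.109, -0.698]
wrist_force: [0.7, -0.4, -2.2]
gripper_width: 0.0226
```

Run:
```python
from h import *
from plant import snapshot
go([.458,.317,.24],-91)
c=snapshot("wrist");t=snapshot("side")["image"][150:300,200:400]
cv2.imwrite("pics/w2.png",np.hstack([cv2.resize(c["image"],(500,375)),cv2.resize(t,(300,375))]))
```

```text
clk 4.05 q [-1.680e-01  4.610e-01  1.526e+00 -1.000e-03  1.154e+00  1.420e-01] pos [ 0.5586 -0.0174  0.2395] xyaw -17.69 F [ 0.7 -0.4 -2.2] w 0.0226
turn [5.0000e-04 1.2795e+00 1.3000e-03] shift [-197.5   -0.9  288. ]
```

View pics/w2.png

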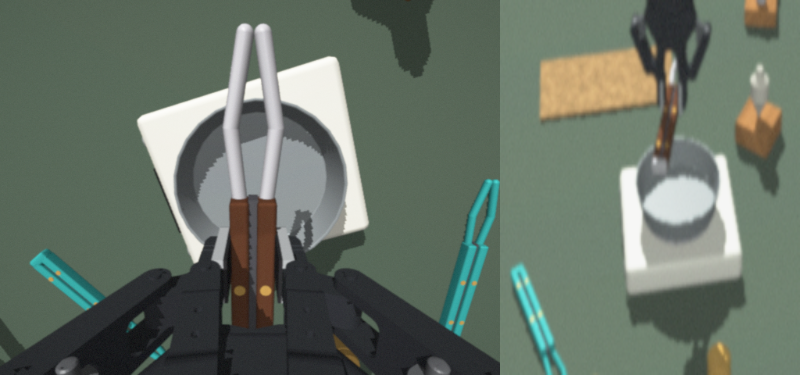

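The tongs are lifted, centred between the pads. Next I'll carry them to the mat.

Emit:
servo_tool(targets=[[0,0.06,0,-9,0,13,10],[0,0.16,0,-25,0,36,10],[0,0.28,0,-43,0,63,10],[0,0.4,0,-62,0,90,10],[0,0.52,0,-80,0,117,10],[0,0.64,0,-99,0,144,10],[0,0.76,0,-117,0,171,10],[0,0.88,0,-136,0,198,10],[0,1.0,0,-154,0,225,10],[0,1.12,0,-173,0,252,10],[0,1.21,0,-187,0,272,10],[0,1.26,0,-195,0,284,10],[0,1.28,0,-197.5,0,288,10],[0,1.28,0,-197.5,0,288,10],[0,1.28,0,-197.5,0,288,10],[0,1.28,0,-197.5,0,288,10]])

```text
clock: 5.75
ee_pos: [0.4581, 0.3162, 0.2385]
tool_rot: [0.496, -0.505, 0.505, -0.495]
wrist_force: [0.2, -0.3, -1.2]
gripper_width: 0.0224
```

Run:
```python
from h import *
from plant import snapshot
go([.458,.317,.079],-91)
t=snapshot("top");s=snapshot("side")
print(ray(t,(295,229),.078))
# dish now unobstructed: rim fit in top view
cv2.imwrite("pics/p3.png",np.hstack([cv2.resize(t["image"][180:340,90:350],None,fx=1.8,fy=1.8),cv2.resize(s["image"][90:250,200:380],None,fx=1.8,fy=1.8)]))
```

```text
clk 5.75 q [ 4.670e-01  4.590e-01  1.532e+00 -1.000e-03  1.152e+00  2.056e+00] pos [0.4581 0.3162 0.2385] xyaw -91.06 F [ 0.2 -0.3 -1.2] w 0.0224
turn [ 0.0013 -0.001   0.0014] shift [-1.100e+00  1.595e+02  1.000e-01]
[ 0.56646787 -0.01446827  0.078     ]
```

View pics/p3.png

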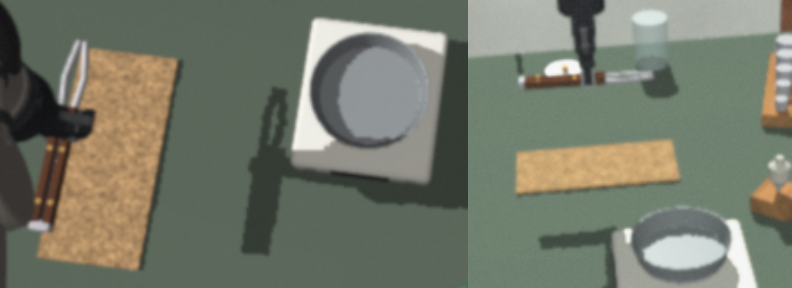

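Tongs are level and parallel to the mat; lowering onto it.

Emit:
servo_tool(targets=[[0,0,0,-1,20,0,10],[0,0,0,-1,50,0,10],[0,0,0,-1,80,0,10],[0,0,0,-1,110,0,10],[0,0,0,-1,135,0,10],[0,0,0,-1,150,0,10],[0,0,0,-1,156,0,10],[0,0,0,-1,159,0,10],[0,0,0,-1,160,0,10],[0,0,0,-1,160,0,10],[0,0,0,-1,160,0,10]])

```text
clock: 6.95
ee_pos: [0.4584, 0.3173, 0.0796]
tool_rot: [0.495, -0.504, 0.505, -0.495]
wrist_force: [-0.6, 0.2, -1.7]
gripper_width: 0.0224
```

Emit:
servo_tool(targets=[[0,0,0,0,1,0,10],[0,0,0,0,1.5,0,10],[0,0,0,0,2,0,10],[0,0,0,0,2,0,10],[0,0,0,0,2,0,10]])

```text
clock: 7.45
ee_pos: [0.4585, 0.3174, 0.0779]
tool_rot: [0.495, -0.504, 0.505, -0.495]
wrist_force: [-0.7, -0.8, 2.6]
gripper_width: 0.0226
```

Emit:
servo_tool(targets=[[0,0,0,0,0.5,0,25],[0,0,0,0,0.5,0,32],[0,0,0,0,0.5,0,40],[0,0,0,0,0,0,45],[0,0,0,0,0,0,45],[0,0,0,0,0,0,45],[0,0,0,0,-15,0,45],[0,0,0,0,-40,0,45],[0,0,0,0,-80,0,45],[0,0,0,0,-120,0,45],[0,0,0,0,-160,0,55],[0,0,0,0,-180,0,55],[0,0,0,0,-180,0,55]])

```text
clock: 8.75
ee_pos: [0.4594, 0.318, 0.2614]
tool_rot: [0.493, -0.504, 0.506, -0.498]
wrist_force: [0.4, 0.9, -0.3]
gripper_width: 0.0553
```

Run:
```python
from h import *
from plant import snapshot
for y in (0,-91,-60):go([.595,-.263,.22],y)
s=snapshot("wrist");print("mat c",proj(s,[.458,.317,.005]),"ends",proj(s,[.318,.3194,.005]),proj(s,[.598,.3146,.005]))
cv2.imwrite("pics/p4.png",s["image"])
```

```text
clk 8.75 q [ 4.690e-01  4.360e-01  1.501e+00 -1.000e-03  1.197e+00  2.058e+00] pos [0.4594 0.318  0.2614] xyaw -91.06 F [ 0.4  0.9 -0.3] w 0.0553
turn [-0.0079 -1.5893  0.0031] shift [578.5  40.6 146.1]
clk 8.75 q [ 4.690e-01  4.360e-01  1.501e+00 -1.000e-03  1.197e+00  2.058e+00] pos [0.4594 0.318  0.2614] xyaw -91.06 F [ 0.4  0.9 -0.3] w 0.0553
turn [-0.007  -0.0011 -0.0031] shift [578.5  40.6 146.1]
clk 8.75 q [ 4.690e-01  4.360e-01  1.501e+00 -1.000e-03  1.197e+00  2.058e+00] pos [0.4594 0.318  0.2614] xyaw -91.06 F [ 0.4  0.9 -0.3] w 0.0553
turn [-0.0076 -0.5422 -0.0011] shift [578.5  40.6 146.1]
mat c [324.76320686 219.3370351 ] ends [324.88712377 349.03179273] [324.60565487  54.43889835]
```

View pics/p4.png

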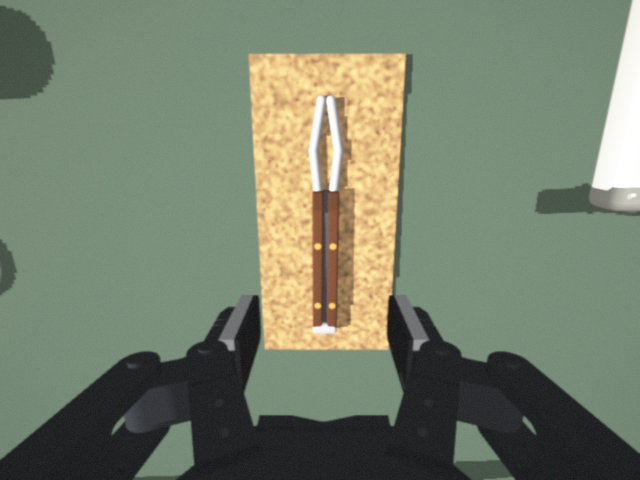

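Tongs are released and centred on the mat: the axis is at column 325 and the mat midline at ~327. Now on to the middle mass.

Emit:
servo_tool(targets=[[0,-0.02,0,20,1,5,65],[0,-0.06,0,62,4,16,65],[0,-0.1,0,107,7,27,65],[0,-0.15,0,153,10,39,65],[0,-0.19,0,199,14,50,65],[0,-0.23,0,245,17,62,65],[0,-0.28,0,291,20,73,65],[0,-0.32,0,337,24,85,65],[0,-0.36,0,383,27,97,65],[0,-0.4,0,429,30,108,65],[0,-0.45,0,475,33,120,65],[-0.003,-0.48,0,520,36,131,65],[-0.005,-0.52,0,555,39,140,65],[-0.0076,-0.542,0,574,40,145,65],[-0.0076,-0.542,-0.001,578.5,40.6,146,65],[-0.0076,-0.542,-0.001,578.5,40.6,146,65],[-0.0076,-0.542,-0.001,578.5,40.6,146,65],[-0.0076,-0.542,-0.001,578.5,40.6,146,65]])

```text
clock: 10.6
ee_pos: [0.594, -0.262, 0.2184]
tool_rot: [0.614, -0.354, 0.352, -0.612]
wrist_force: [-0.0, 0.3, -0.0]
gripper_width: 0.065
```

Run:
```python
from h import *
from plant import snapshot
c=snapshot("wrist")
for ce,a,b,m in blobs(c,(12,110,70),(30,255,255),(0,0,640,400),80): print("brass",ce,a,b,ray(c,ce,.027).round(4))
print(proj(c,[.595,-.263,.027]))
go([.595,-.263,.089],-60)
# dish rim: wrist/top now
t=snapshot("top");cv2.imwrite("pics/p5.png",np.hstack([cv2.resize(c["image"],(400,300)),cv2.resize(t["image"][185:285,245:345],(300,300),interpolation=cv2.INTER_CUBIC)]))
```

```text
brass [329.21438713 237.25556081] 2113 [304 207  51  64] [ 0.5938 -0.2672  0.027 ]
brass [335.63864734 337.78743961] 1035 [322 316  29  44] [ 0.5205 -0.3163  0.027 ]
brass [401.80952381 362.42857143] 231 [394 349  19  28] [ 0.5281 -0.378   0.027 ]
brass [260.31232877 394.63287671] 365 [240 388  43  12] [ 0.4374 -0.2878  0.027 ]
[325.2171266  233.34435677]
clk 10.65 q [-0.532  0.641  1.267 -0.003  1.236  0.515] pos [ 0.5941 -0.2621  0.2185] xyaw -59.94 F [-0.6  0.5 -0.1] w 0.0653
turn [ 0.0038  0.0011 -0.0005] shift [  1.3 129.5   0.9]
```

View pics/p5.png

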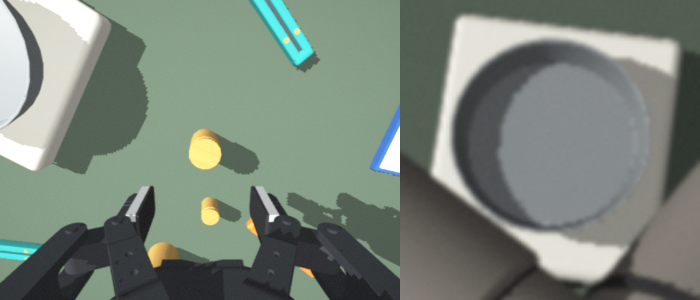

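Middle mass is at px (329,237) in the full wrist image, agreeing within 4 mm. The dish is unobstructed, its rim centre at (295,229.7) in the top image. Descending.

Emit:
servo_tool(targets=[[0.003,0,0,2,30,0,65],[0.004,0,0,2,65,0,65],[0.004,0,0,2,95,0,65],[0.004,0,0,2,115,0,65],[0.004,0,0,2,125,0,65],[0.004,0,0,2,129.5,0,65],[0.004,0,0,2,129.5,0,65],[0.004,0,0,2,129.5,0,65],[0.004,0,0,2,129.5,0,55],[0.004,0,0,2,129.5,0,45],[0.004,0,0,2,129.5,0,38],[0.004,0,0,2,129.5,0,25],[0.004,0,0,2,129.5,0,25],[0.004,0,0,2,129.5,0,25],[0.004,0,0,2,129.5,0,25],[0.004,0,0,2,129.5,0,25]])

```text
clock: 12.3
ee_pos: [0.595, -0.2645, 0.0899]
tool_rot: [-0.612, 0.353, -0.354, 0.613]
wrist_force: [-0.5, 0.9, 5.6]
gripper_width: 0.0337
```

Emit:
servo_tool(targets=[[0,0,0,0,-5,0,25],[0,0,0,0,-20,0,25],[0,0,0,0,-50,0,25],[0,0,0,0,-85,0,25],[0,0,0,0,-115,0,25],[0,0,0,0,-130,0,25],[0,0,0,0,-135,0,25],[0,0,0,0,-135,0,25],[0,0,0,0,-135,0,25]])

```text
clock: 13.2
ee_pos: [0.5943, -0.2641, 0.2235]
tool_rot: [-0.612, 0.354, -0.353, 0.613]
wrist_force: [0.8, -0.5, -4.2]
gripper_width: 0.034
```

Run:
```python
from h import *
from plant import snapshot
go([.566,-.0144,.225],-60)
c=snapshot("wrist");s=snapshot("side")
cv2.imwrite("pics/p6.png",np.hstack([cv2.resize(c["image"],(440,330)),cv2.resize(s["image"][200:310,270:390],(360,330),interpolation=cv2.INTER_CUBIC)]))
e=state();p=e["ee_pos"]
for n,k in(("w",c),("s",s)):
  for ce,a,b,m in blobs(k,(12,110,70),(30,255,255),(0,0,640,400) if n=="w" else (270,200,390,310),80): print(n,ce,a,b,ray(k,ce,p[2]-.062).round(4))
```

```text
clk 13.20 q [-0.536  0.637  1.258  0.     1.247  0.51 ] pos [ 0.5943 -0.2641  0.2235] xyaw -59.94 F [ 0.8 -0.5 -4.2] w 0.0340
turn [ 0.0004  0.001  -0.0014] shift [-230.3   -1.2  100.6]
w [323.4551078 334.1663786] 10993 [274 260 100 140] [ 0.5879 -0.2677  0.1612]
w [274.1682243  395.19626168] 107 [268 390  15  10] [ 0.5497 -0.2641  0.1612]
s [374.1875  204.53125] 192 [365 200  21  12] [ 0.6966 -0.0811  0.1612]
s [342.8015873  257.34126984] 252 [338 243  15  29] [ 0.5865 -0.2652  0.1612]
```

View pics/p6.png

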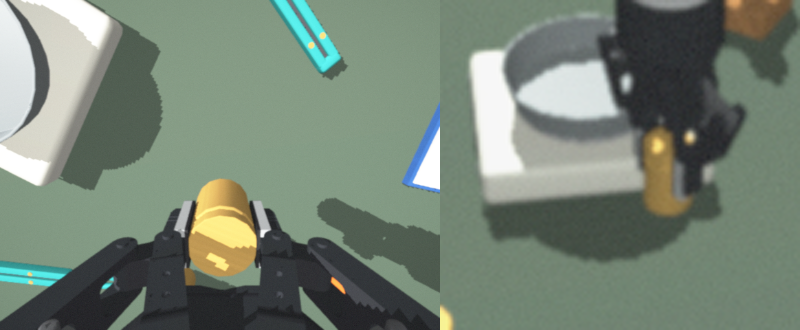

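The mass is held upright (−4.2 N, as expected for 0.46 kg). I'll carry it over the dish.

Emit:
servo_tool(targets=[[0,0,0,-8,0,3.5,25],[0,0,0,-28,0,12,25],[0,0,0,-55,0,24,25],[0,0,0,-85,0,37,25],[0,0,0,-115,0,50,25],[0,0,0,-145,0,63,25],[0,0,0,-175,0,76,25],[0,0,0,-202,0,88,25],[0,0,0,-220,0,96,25],[0,0,0,-228,0,100,25],[0,0,0,-230.5,0,100.5,25],[0,0,0,-230.5,0,100.5,25],[0,0,0,-230.5,0,100.5,25],[0,0,0,-230.5,0,100.5,25]])

```text
clock: 14.7
ee_pos: [0.5659, -0.0153, 0.2235]
tool_rot: [-0.612, 0.354, -0.353, 0.612]
wrist_force: [0.0, 0.1, -3.5]
gripper_width: 0.034
```

Run:
```python
from h import *
go([.566,-.0144,.1425],-60)
```

```text
clk 14.70 q [-1.630e-01  4.910e-01  1.524e+00  1.000e-03  1.129e+00  8.840e-01] pos [ 0.5659 -0.0153  0.2235] xyaw -60.02 F [ 0.   0.1 -3.5] w 0.0340
turn [ 0.0008 -0.0003 -0.0016] shift [-0.6 81.   0.6]
```

Emit:
servo_tool(targets=[[0,0,0,-0.5,12,0.5,25],[0,0,0,-0.5,30,0.5,25],[0,0,0,-0.5,48,0.5,25],[0,0,0,-0.5,62,0.5,25],[0,0,0,-0.5,72,0.5,25],[0,0,0,-0.5,78,0.5,25],[0,0,0,-0.5,80.5,0.5,25],[0,0,0,-0.5,81,0.5,25],[0,0,0,-0.5,81.5,0.5,25],[0,0,0,-0.5,81.5,0.5,25],[0,0,0,-0.5,81.5,0.5,25]])

```text
clock: 15.8
ee_pos: [0.5662, -0.0145, 0.1424]
tool_rot: [-0.612, 0.354, -0.353, 0.612]
wrist_force: [-0.6, 0.1, -3.9]
gripper_width: 0.0339
```

Emit:
servo_tool(targets=[[0,0,0,0,0.5,0,25],[0,0,0,0,1,0,25],[0,0,0,0,1.4,0,25],[0,0,0,0,1.7,0,25],[0,0,0,0,2,0,25],[0,0,0,0,2,0,25],[0,0,0,0,2,0,25]])

```text
clock: 16.5
ee_pos: [0.5662, -0.0145, 0.1404]
tool_rot: [-0.612, 0.354, -0.353, 0.612]
wrist_force: [-0.6, 0.3, -3.8]
gripper_width: 0.0335
```

Emit:
servo_tool(targets=[[0,0,0,0,0.3,0,25],[0,0,0,0,0.6,0,25],[0,0,0,0,0.8,0,25],[0,0,0,0,1,0,25],[0,0,0,0,1,0,25]])

```text
clock: 17.0
ee_pos: [0.5662, -0.0145, 0.1399]
tool_rot: [-0.612, 0.354, -0.353, 0.613]
wrist_force: [-2.3, 0.4, 2.4]
gripper_width: 0.0334
```

Contact is gentle (−3.8 to +2.4 N). I'll release slowly and retreat.

Emit:
servo_tool(targets=[[0,0,0,0,0.6,0,35],[0,0,0,0,0.6,0,37],[0,0,0,0,0.6,0,40],[0,0,0,0,0.3,0,44],[0,0,0,0,0,0,50],[0,0,0,0,0,0,55],[0,0,0,0,0,0,55],[0,0,0,0,-10,0,55],[0,0,0,0,-30,0,55],[0,0,0,0,-60,0,55],[0,0,0,0,-95,0,55],[0,0,0,0,-120,0,55],[0,0,0,0,-130,0,55],[0,0,0,0,-130,0,55]])

```text
clock: 18.4
ee_pos: [0.5666, -0.0147, 0.2715]
tool_rot: [-0.612, 0.353, -0.354, 0.613]
wrist_force: [-0.2, 0.2, 0.1]
gripper_width: 0.0552
```

Run:
```python
from h import *
from plant import snapshot
go([.566,-.0144,.1425],-60)
c=snapshot("wrist");s=snapshot("side")
for n,k,box in(("w",c,(150,0,500,330)),("s",s,(270,190,360,350))):
  for ce,a,b,m in blobs(k,(12,110,70),(30,255,255),box,60): print(n,ce,a,b,ray(k,ce,.077).round(4),ray(k,ce,.027).round(4))
cv2.imwrite("pics/p7.png",np.hstack([cv2.resize(c["image"],(440,330)),cv2.resize(s["image"][150:300,220:380],(352,330),interpolation=cv2.INTER_CUBIC)]))
```

```text
clk 18.40 q [-1.610e-01  4.440e-01  1.459e+00  1.000e-03  1.236e+00  8.860e-01] pos [ 0.5666 -0.0147  0.2715] xyaw -60.01 F [-0.2  0.2  0.1] w 0.0552
turn [-0.0027 -0.0002  0.0012] shift [ -0.7 128.9  -0.8]
w [322.30260438 239.41711451] 2419 [298 208  50  62] [ 0.5629 -0.0163  0.077 ] [ 0.5501 -0.0237  0.027 ]
s [318.1541502 220.1027668] 253 [312 209  13  24] [ 0.5655 -0.0087  0.077 ] [0.5735 0.0584 0.027 ]
s [271.76229508 321.44262295] 122 [270 303   5  34] [ 0.4198 -0.3493  0.077 ] [ 0.4192 -0.3023  0.027 ]
s [315.76666667 323.88      ] 150 [311 316  10  18] [ 0.5109 -0.3709  0.077 ] [ 0.5157 -0.3252  0.027 ]
```

View pics/p7.png

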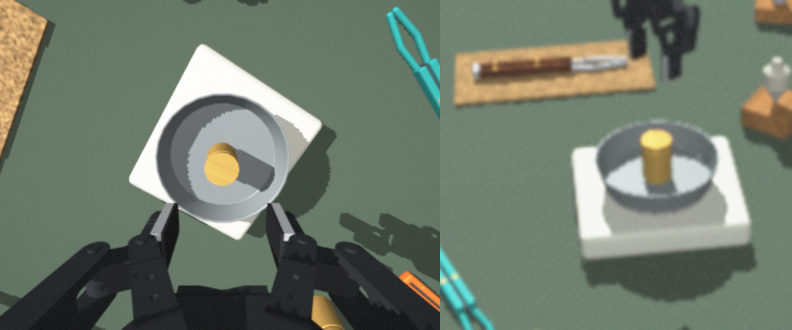

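The mass stands upright in the dish centre, and the tongs lie on the mat. The small mass's pixel position is unchanged, and the robot is clear.

```bash
python3 -c "
from plant import hand_in;print(hand_in())"
```

```text
the job is handed in; nothing more can be done
None
```

The job is done as asked and handed in at about 18.5 s of the 61 s allowed.

- **Tongs:** I lifted them off the dish, laid them lengthwise on the cork mat and let go. The wrist picture after release showed them about 2 mm off the mat's midline.
- **Middle mass:** I set it upright in the dish with about 6 N of contact force and released it. The last pictures show it standing upright. The wrist view puts it about 4 mm from the dish centre and the side view about 6 mm, in opposite directions across the dish, so it is probably closer than either.
- **Not moved:** The small mass was at the same pixel position as at the start. The large mass was only partly inside the last check area, and I judged the plumb bob from the picture only; the arm touched neither.
- **Forces:** The wrist-force readings I took, at the end of each move, never exceeded about 6 N. The last one, with the gripper clear of everything, was near zero.

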